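# Load the pipe coupons onto their welding fixtures

## Robot

A 6-joint arm with a two-finger parallel gripper is mounted at the origin on the work surface. World frame = base frame: x ahead of the robot, y to its left, z up, the work surface at z = 0. Lengths are in m, angles in degrees, forces in N, time in s.
With the tool pointing down it reaches from about 0.4 to 0.825 m from the base axis. Payload 7 kg.
Tool frame: the origin (TCP) lies between the finger pads; the fingertips stand 14 mm ahead of it and the grasp point (between the pads) lies 5 mm behind it (r.tips_ahead is the distance from the TCP to the fingertips, in m); z points along the fingers, y is the direction in which the jaws open and shut (so a half turn about z gives the same grasp; the last joint's range is limited). The gripper opens to 88 mm and grips with 3 to 60 N. Pads are 19 mm wide; open, the fingers measure 130 mm over their backs; the gripper's body (78 mm by 193 mm) begins 47 mm behind the grasp point.
Start: joints at [93.856, 20.546, 0.682, 0, -70.136, -16.507], TCP at [0.148, 0.659, 0.241] pointing down, gripper open.
Joint ranges: [-176.03, 176.03], [-82.01, 121.73], [-58.28, 71.71], [-173.87, 95.51], [-174.79, -0.11], [-173.66, 173.66]. Speed limits (degrees/s): [136.94, 136.94, 172.46, 180, 180, 180].

## Interface

Orientations are given as [roll, pitch, yaw] about the fixed x, y, z axes, in that order (R = Rz(yaw) Ry(pitch) Rx(roll)).
In Python, from plant import r gives the robot as it stands.
- The arm moves only by the tool apply_moves, never from a script. Its arguments are lists of equal length, an entry for each row: "slide": the shift along the tool's x, y, z as a fraction of full scale, a list of three; "turn": the turn, a rotation vector about the tool's x, y, z as a fraction of full scale, a list of three; "jaw": the closure, from 0 (fully open) to 1 (shut). In form: {"slide": [[dx, dy, dz], ...], "turn": [[wx, wy, wz], ...], "jaw": [jaw, ...]}. A call has 1 to 8 rows; each row shifts and turns the commanded pose from where the row before left it, along the tool's axes as they then stand; what a row does not reach is not made up. Full scale, the value 1, is 0.1 m for a shift and 1.5 rad for a turn. A row lasts 1/10 s, in which the tool goes at most 50 mm and 8.59 degrees, less where a joint would pass 70% of its speed; a pose out of reach is approached as far as the arm can. A call with a number of a shift or a turn outside -1 to 1 is refused whole. A call with a gripper value outside its range is refused whole. The fingers move at their own pace and stop on an object; "newtons" is the grip in N (left out, the last holds). Time passes only in rows, so rows that do not move let the fingers close. It gives the time, the measured TCP pose, the force and the opening at its end, in the units of the state.
- r.get_state(): the state, without advancing time (a new reading comes with each control period).
- r.capture(name): name is "scene" or "top" or "wrist"; returns a dict with "pixels" (480x640x3 uint8, blue, green, red), "depth" (480x640 float32, m along the optical axis (not along the pixel's ray), 0 where there is no reading), "fx", "fy", "cx", "cy" (pixels), "rvec" (rotation vector, rad) and "tvec" (3), from world to camera coordinates, as OpenCV has them. Camera axes: x right, y down, z forward; pixel columns grow to the right and rows downward; lengths in m; the calibration is good to about 2 mm. A picture is of the moment at which its call begins.
- r.close_job(): hands the job in, once; it reports no verdict.
The state is a dict: "time_s": time; "joints": joint angles; "qd": joint speeds; "joint_torque": joint torques, N m; "tcp_pos": TCP position; "eef_rot": TCP orientation; "contact_force": force on the tool from outside, world axes, zero at the start; "moment": the same for the moment, N m; "gripper_width": finger opening in m.
Only numpy, scipy, OpenCV 4.12 (cv2) and the standard library are available. Lean on these libraries where they do the work, as an engineer would, in place of code of your own. Each camera call takes 0.05 s, during which the arm holds its last target.

## Task

Get the bench ready for the pipe-welding test: move the four round pipe stubs, each onto the fixture disc of its own paint colour, slipped over the centring plug and standing upright and flat on the disc, painted end up. Leave the two square tube stubs where they are.

Things in the scene. Friction and masses are not known exactly. Their poses are not given: they have to be found in the camera images.
- red_pipe: short upright steel pipe stub, round, outside diameter 48 mm, bore 40 mm, wall 4 mm, 60 mm tall, about 0.26 kg, open at both ends; bare silvery metal for the lower 40 mm, top 20 mm and top rim painted red. Loose, stands on the bench at the start. Origin: centre of its lower end; z is its axis, up, towards the painted end.
- yellow_pipe: short upright steel pipe stub, round, outside diameter 48 mm, bore 40 mm, wall 4 mm, 60 mm tall, about 0.26 kg, open at both ends; bare silvery metal for the lower 40 mm, top 20 mm and top rim painted yellow. Loose, stands on the bench at the start. Origin: centre of its lower end; z is its axis, up, towards the painted end.
- green_pipe: short upright steel pipe stub, round, outside diameter 48 mm, bore 40 mm, wall 4 mm, 60 mm tall, about 0.26 kg, open at both ends; bare silvery metal for the lower 40 mm, top 20 mm and top rim painted green. Loose, stands on the bench at the start. Origin: centre of its lower end; z is its axis, up, towards the painted end.
- blue_pipe: short upright steel pipe stub, round, outside diameter 48 mm, bore 40 mm, wall 4 mm, 60 mm tall, about 0.26 kg, open at both ends; bare silvery metal for the lower 40 mm, top 20 mm and top rim painted blue. Loose, stands on the bench at the start. Origin: centre of its lower end; z is its axis, up, towards the painted end.
- red_fixture: round locating fixture: red painted disc, 90 mm diameter, 10 mm thick, with a bare steel centring plug in the middle, 24 mm diameter, rising 20 mm above the disc (12 mm straight, then a cone). A seated pipe surrounds the plug with 8 mm play all round, flat on the disc. Fixed to the bench, in a new spot each run. Origin: centre of the underside, at bench height; z up.
- yellow_fixture: round locating fixture: yellow painted disc, 90 mm diameter, 10 mm thick, with a bare steel centring plug in the middle, 24 mm diameter, rising 20 mm above the disc (12 mm straight, then a cone). A seated pipe surrounds the plug with 8 mm play all round, flat on the disc. Fixed to the bench, in a new spot each run. Origin: centre of the underside, at bench height; z up.
- green_fixture: round locating fixture: green painted disc, 90 mm diameter, 10 mm thick, with a bare steel centring plug in the middle, 24 mm diameter, rising 20 mm above the disc (12 mm straight, then a cone). A seated pipe surrounds the plug with 8 mm play all round, flat on the disc. Fixed to the bench, in a new spot each run. Origin: centre of the underside, at bench height; z up.
- blue_fixture: round locating fixture: blue painted disc, 90 mm diameter, 10 mm thick, with a bare steel centring plug in the middle, 24 mm diameter, rising 20 mm above the disc (12 mm straight, then a cone). A seated pipe surrounds the plug with 8 mm play all round, flat on the disc. Fixed to the bench, in a new spot each run. Origin: centre of the underside, at bench height; z up.
- red_square: short upright SQUARE steel tube stub, 40 x 40 mm outside, wall 4 mm, 60 mm tall, about 0.27 kg, bare silvery metal with the top 20 mm painted red. Loose, to be left alone. Origin: centre of its lower end; z up, x and y square to its sides.
- blue_square: short upright SQUARE steel tube stub, 40 x 40 mm outside, wall 4 mm, 60 mm tall, about 0.27 kg, bare silvery metal with the top 20 mm painted blue. Loose, to be left alone. Origin: centre of its lower end; z up, x and y square to its sides.

How it is judged (in metres and radians):
At the end, for the whole second after the job is handed in: Each round pipe stands over the plug of the fixture of its own colour (axis within 11 mm of the plug's, lower end flat on the disc: 7 to 14 mm above the bench), upright within 0.08 rad with the painted end up, at rest; both square tubes are within 15 mm of where they began (horizontal distance between red_pipe and red_fixture below 0.011 m and z of red_pipe in the frame of red_fixture between 0.007 and 0.014 m and angle between each of red_pipe, yellow_pipe, green_pipe, blue_pipe's own z axis and vertical below 0.08 rad and linear speed of each of red_pipe, yellow_pipe, green_pipe, blue_pipe below 0.02 m/s and horizontal distance between yellow_pipe and yellow_fixture below 0.011 m and z of yellow_pipe in the frame of yellow_fixture between 0.007 and 0.014 m and horizontal distance between green_pipe and green_fixture below 0.011 m and z of green_pipe in the frame of green_fixture between 0.007 and 0.014 m and horizontal distance between blue_pipe and blue_fixture below 0.011 m and z of blue_pipe in the frame of blue_fixture between 0.007 and 0.014 m and distance of each of red_square, blue_square from where it was at the start of the episode below 0.015 m); the robot touches nothing.
It fails at once if a square tube stub was moved by more than 15 mm or tipped (distance of any of red_square, blue_square from where it was at the start of the episode above 0.015 m or angle between any of red_square, blue_square's own z axis and vertical above 0.3 rad).
It also fails if it takes over 112 s, if anything falls off the work surface, if the arm or the gripper's body presses on something with over 40 N, if the wrist force passes 120 N, or if a joint passes its speed limit or range.

## Working session

There is one attempt and no reset: what is moved stays moved. The work goes in short steps, Python scripts to look and compute and a tool call to move; the robot and the scene stay as the last step left them, time stands still between calls to the robot, and variables do not carry over. Pictures are saved under pics/ and viewed, and the job is handed in when it is done.

Besides the shell and the picture viewer there is one more tool, called as name(argument=value, ...), one argument or row to a line, values as JSON. apply_moves: Moves the arm, as the interface text tells. Shift numbers are shares of 0.1 m and turn numbers shares of 1.5 rad, none past 1 either way. Its arguments: {"type":"object","properties":{"slide":{"type":"array"},"turn":{"type":"array"},"jaw":{"type":"array"},"newtons":{"type":"number"}},"required":["slide","turn","jaw"]}

```bash
ls; mkdir -p pics; python3 - <<'E'
from plant import r
import cv2,pickle
print(r.get_state())
for n in("scene","top","wrist"):
    c=r.capture(n); cv2.imwrite(f"pics/{n}0.png",c["pixels"]); pickle.dump(c,open(f"{n}0.pkl","wb"))
    print(n,c["fx"],c["cx"],c["cy"],c["rvec"],c["tvec"])
E
```

```text
pics
{'time_s': 0.0, 'joints': array([ 9.38558378e+01,  2.05915359e+01,  6.32332362e-01, -2.15735866e-02,
       -7.01367542e+01, -1.65064792e+01]), 'qd': array([-0.02133024,  0.02124065, -0.02042632,  0.05857662,  0.02025113,
       -0.04816436]), 'joint_torque': array([ 5.78264280e-04, -5.82713163e+01,  2.93064398e+01,  6.99761868e+00,
        7.04852573e-03, -1.61838111e-04]), 'tcp_pos': array([0.14774872, 0.65812999, 0.23960603]), 'eef_rot': array([ 1.79902234e+02, -7.82211545e-03, -1.26579819e+01]), 'contact_force': array([-0.37936447, -0.47016925,  0.49147055]), 'moment': array([ 0.03111993,  0.02249971, -0.0106272 ]), 'gripper_width': 0.08757472142384876}
scene 560.1260346384161 315.01600678340293 248.13683855672977 [ 1.15739242  2.12628307 -1.16506118] [ 0.27483805 -0.19541057  1.53274684]
top 594.722707385962 318.8858344275964 237.01667143178676 [ 2.17841715 -2.17562729  0.14945145] [-0.02138836  0.51406433  1.408236  ]
wrist 344.3789130650604 323.19383561197446 241.82883412786293 [-1.8307252   2.28548338  0.35269425] [ 0.67389889 -0.03700336  0.3915085 ]
```

View pics/top0.png

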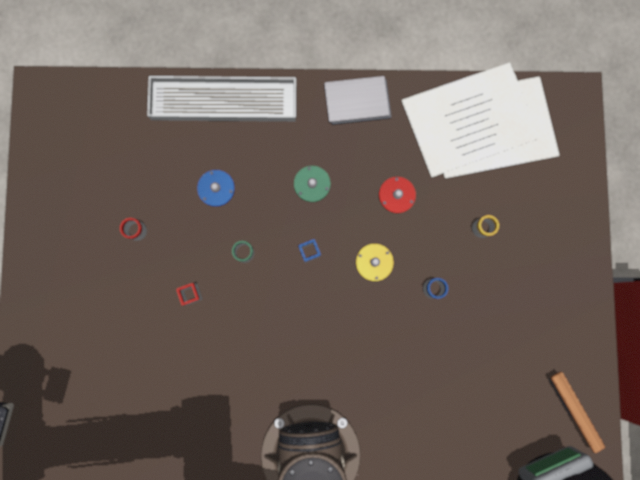

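View pics/scene0.png

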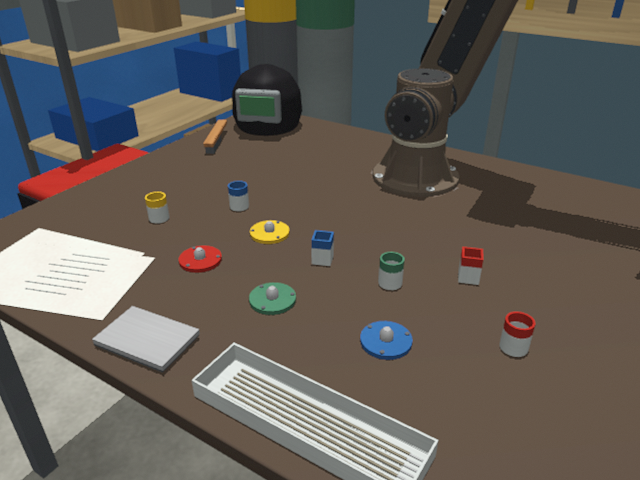

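View pics/wrist0.png

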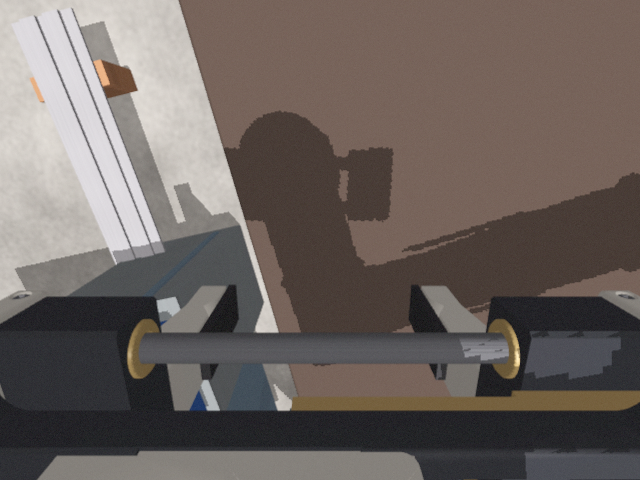

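The top view shows every target: discs at blue (215,188), green (312,183), red (398,195) and yellow (375,262), and pipe rims at red (131,228), green (242,251), yellow (488,225) and blue (437,288). The squares are at red (187,294) and blue (310,250). The arm is clear on the left. Next I'll turn these pixels into positions.

```bash
cat > h.py <<'E'
import cv2,numpy as np
def ray(c,px,z):
    K=np.array([[c["fx"],0,c["cx"]],[0,c["fy"],c["cy"]],[0,0,1.]])
    p=cv2.undistortPoints(np.array(px,float).reshape(-1,1,2),K,None).reshape(-1,2)
    R=cv2.Rodrigues(np.array(c["rvec"],float))[0]; t=np.array(c["tvec"],float).reshape(3)
    o=-R.T@t; d=np.c_[p,np.ones(len(p))]@R
    return o+d*((z-o[2])/d[:,2])[:,None]
HUE={"red":[(0,7),(173,180)],"yellow":[(20,33)],"green":[(65,90)],"blue":[(100,120)]}
def blobs(c,col,amin=15,S=90,V=50):
    h=cv2.cvtColor(c["pixels"],cv2.COLOR_BGR2HSV); m=0
    for a,b in HUE[col]: m=m|cv2.inRange(h,(a,S,V),(b,255,255))
    n,l,s,ce=cv2.connectedComponentsWithStats(m)
    return [(s[i],l==i) for i in range(1,n) if s[i][4]>=amin]
def circ(P):
    # centre of outer boundary via minEnclosingCircle on world pts
    (x,y),rad=cv2.minEnclosingCircle(P[:,:2].astype(np.float32)*1000)
    return np.array([x,y])/1000,rad/1000
E
python3 - <<'E'
from h import *; import pickle
for n in("top","scene"):
  c=pickle.load(open(n+"0.pkl","rb"))
  for col in HUE:
    for s,m in blobs(c,col):
        if not(100<s[0]<540 and 140<s[1]<400): continue
        ys,xs=np.nonzero(m); big=s[4]>700 if n=="top" else s[2]>36
        z=.01 if big else .06
        P=ray(c,np.c_[xs,ys],z); ce,rad=circ(P)
        rc=cv2.minAreaRect((P[:,:2]*1000).astype(np.float32))
        print(n,col,"disc" if big else "rim",s,ce.round(4),"rad",rad.round(4),"rect",np.round(rc[0],1),np.round(rc[1],1),round(rc[2],1))
E
```

```text
Traceback (most recent call last):
AttributeError: 'float' object has no attribute 'round'
```

```bash
cat > m.py <<'E'
from h import *; import pickle
for n in("top","scene"):
  c=pickle.load(open(n+"0.pkl","rb"))
  for col in HUE:
    for s,m in blobs(c,col):
        if not(100<s[0]<540 and 140<s[1]<400): continue
        ys,xs=np.nonzero(m); big=s[4]>700 if n=="top" else s[2]>36
        z=.01 if big else .06
        P=ray(c,np.c_[xs,ys],z); ce,rad=circ(P)
        rc=cv2.minAreaRect((P[:,:2]*1000).astype(np.float32))
        print(n,col,"disc" if big else "rim",s,ce.round(4),"rad %.4f"%rad,"rect",np.round(rc[0],1),np.round(rc[1],1),round(rc[2],1))
E
python3 m.py
```

```text
top red disc [ 378  176   39   38 1092] [ 0.6229 -0.2148] rad 0.0482 rect [ 622.8 -214.8] [92.9 94.8] 0.2
top red rim [119 217  23  22 259] [0.5316 0.4239] rad 0.0271 rect [531.9 423.7] [49.7 51.7] 0.2
top red rim [175 282  24  24 277] [0.3778 0.287 ] rad 0.0297 rect [377.7 287.2] [46.4 46.5] 19.7
top yellow rim [477 215  23  21 231] [ 0.541  -0.4238] rad 0.0269 rect [ 540.6 -423.7] [48.1 53.2] 0.2
top yellow disc [ 355  243   39   39 1122] [ 0.4556 -0.1565] rad 0.0480 rect [ 455.3 -156. ] [93.  93.3] 0.0
top blue disc [197 170  37  36 969] [0.6378 0.233 ] rad 0.0457 rect [638.1 234.2] [87.4 88.3] 0.3
top blue rim [299 239  21  22 159] [0.4806 0.0037] rad 0.0270 rect [480.1   3.3] [41.7 41.6] 22.1
top blue rim [427 278  21  21 162] [ 0.3911 -0.2978] rad 0.0248 rect [ 390.8 -298. ] [47.4 47. ] 88.8
scene red disc [178 245  44  28 851] [ 0.6255 -0.2107] rad 0.0531 rect [ 626.5 -211.5] [105.5  90.4] 41.1
scene red rim [461 246  23  22 446] [0.3878 0.2914] rad 0.0398 rect [387.5 290.4] [72.3 42.4] 19.0
scene red rim [504 311  32  28 622] [0.5399 0.428 ] rad 0.0357 rect [540.1 426.7] [71.2 48.2] 11.7
scene yellow rim [144 191  23  17 314] [ 0.5491 -0.4122] rad 0.0434 rect [ 550.8 -413.8] [86.2 48.4] 49.3
scene yellow disc [249 220  41  24 691] [ 0.4592 -0.1529] rad 0.0530 rect [ 459.3 -153.8] [101.5  91.2] 32.5
scene green rim [380 252  24  21 354] [0.4893 0.1673] rad 0.0349 rect [489.4 167. ] [69.6 44.4] 25.6
scene green disc [249 283  47  32 950] [6.534e-01 5.000e-04] rad 0.0485 rect [6.538e+02 6.000e-01] [95.8 87.2] 32.6
scene blue rim [228 181  19  15 252] [ 0.4041 -0.2889] rad 0.0401 rect [ 404.1 -289. ] [77.7 43.7] 39.0
scene blue rim [312 230  22  19 359] [0.49   0.0097] rad 0.0383 rect [490.8   9.3] [69.7 42.9] 27.8
scene blue disc [ 360  321   53   39 1397] [0.6404 0.2355] rad 0.0493 rect [640.8 236. ] [96.7 90. ] 32.6
```

```bash
sed -i 's/for col in HUE/for col in ["green"]/; s/blobs(c,col)/blobs(c,col,60,50,40)/; s/("top","scene")/("top",)/; s/"green":\[(65,90)\]/"green":[(60,90)]/' m.py; python3 m.py; python3 - <<'E'
from h import *; import pickle
c=pickle.load(open("top0.pkl","rb"))
h=cv2.cvtColor(c["pixels"],cv2.COLOR_BGR2HSV)
print(h[183,300:328:3].tolist()); print(h[251,230:256].tolist())
p=c["pixels"][150:320,100:520]; cv2.imwrite("pics/top0c.png",cv2.resize(p,(798,323),interpolation=cv2.INTER_CUBIC))
# plugs: bright unsaturated near disc centres
for n,(u,v) in dict(red=(398,195),yellow=(375,262),green=(312,183),blue=(215,188)).items():
    w=h[v-7:v+8,u-7:u+8,1].astype(float); m=np.clip(w.max()*.6-w,0,None); ys,xs=np.mgrid[v-7:v+8,u-7:u+8]
    pu=(m*xs).sum()/m.sum(),(m*ys).sum()/m.sum(); print(n,np.round(pu,1),ray(c,[pu],.025).round(4))
E
```

```text
top green disc [294 166  36  36 925] [ 0.6494 -0.0035] rad 0.0452 rect [649.4  -3.1] [87.9 86.6] 0.3
top green rim [232 241  21  20 125] [0.4778 0.1606] rad 0.0241 rect [477.7 160.2] [46.9 44.6] 45.3
[[74, 84, 148], [75, 86, 146], [74, 80, 140], [150, 6, 137], [135, 5, 190], [120, 5, 144], [75, 84, 143], [74, 84, 145], [75, 86, 145], [75, 86, 146]]
[[15, 55, 93], [42, 39, 99], [69, 62, 119], [73, 77, 112], [74, 52, 94], [70, 9, 86], [9, 28, 92], [11, 54, 94], [9, 62, 94], [11, 65, 94], [11, 64, 95], [10, 65, 94], [10, 64, 95], [11, 64, 95], [10, 64, 95], [10, 67, 95], [10, 68, 94], [11, 67, 95], [11, 66, 93], [26, 41, 94], [64, 52, 113], [72, 76, 121], [74, 63, 106], [53, 22, 91], [10, 42, 92], [10, 59, 95]]
red [397.7 193.6] [[ 0.6222 -0.214   0.025 ]]
yellow [374.8 261.5] [[ 0.4552 -0.156   0.025 ]]
green [311.8 182.4] [[ 0.6489 -0.0036  0.025 ]]
blue [214.8 186.7] [[0.6369 0.2326 0.025 ]]
```

apply_moves(
  slide=[
    [0.4,0.4,0],
    [0.4,0.4,0],
    [0.4,0.4,0],
  ],
  turn=[
    [0,0,-0.0737],
    [0,0,-0.0737],
    [0,0,0],
  ],
  jaw=[0,0,0],
)

```text
time_s: 0.45
tcp_pos: [0.2414, 0.5403, 0.2402]
eef_rot: [180.0, 0.0, 0.3]
contact_force: [0.6, 0.7, 0.4]
gripper_width: 0.088
```

apply_moves(
  slide=[
    [0.4,0.15,0],
    [0.4,0.15,0],
    [0.4,0.15,0],
    [0.4,0.15,0],
    [0.4,0.15,0],
    [0.4,0.15,0],
    [0.4,0.15,0],
    [0,0,0],
  ],
  turn=[
    [0,0,0],
    [0,0,0],
    [0,0,0],
    [0,0,0],
    [0,0,0],
    [0,0,0],
    [0,0,0],
    [0,0,0],
  ],
  jaw=[0,0,0,0,0,0,0,0],
)

```text
time_s: 1.25
tcp_pos: [0.5251, 0.4345, 0.2393]
eef_rot: [179.9, 0.0, -0.2]
contact_force: [-0.2, 0.6, -0.4]
gripper_width: 0.0878
```

```bash
python3 - <<'E'
from plant import r
import cv2,pickle
print(r.get_state()["tcp_pos"],r.get_state()["eef_rot"])
c=r.capture("wrist"); cv2.imwrite("pics/w1.png",c["pixels"]); pickle.dump(c,open("w1.pkl","wb"))
E
```

```text
[0.52508347 0.43450459 0.23925889] [ 1.79896692e+02  2.37145200e-02 -2.29372300e-01]
```

View pics/w1.png

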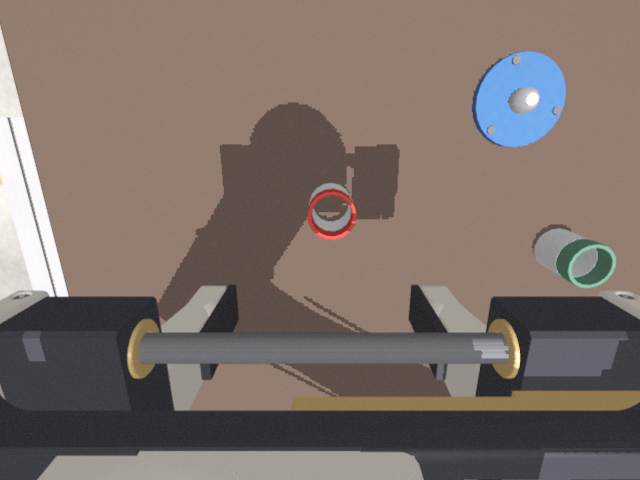

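The wrist view shows the red rim at (332,214), the blue disc at (520,99) and the green rim at (592,265). I'll measure them here and compare with the top camera.

```bash
cat > w.py <<'E'
from h import *
import sys,pickle
def wm(c):
    for col in HUE:
        for s,m in blobs(c,col,150,100,50):
            ys,xs=np.nonzero(m)
            if s[1]+s[3]>300 or s[0]<2 or s[0]+s[2]>638 or s[1]<2: continue
            P=ray(c,np.c_[xs,ys],.06); q,ra=circ(P); P=ray(c,np.c_[xs,ys],.01); q2,rb=circ(P)
            print(col,s.tolist(),"z.06",q.round(4),"%.4f"%ra,"z.01",q2.round(4),"%.4f"%rb)
if __name__=="__main__":
    from plant import r
    if len(sys.argv)>2: c=pickle.load(open(sys.argv[2],"rb"))
    else:
        c=r.capture("wrist"); cv2.imwrite(f"pics/{sys.argv[1]}.png",c["pixels"])
    s=r.get_state(); print(s["time_s"],s["tcp_pos"].round(4),s["eef_rot"].round(2),"w",round(s["gripper_width"],4)); wm(c)
E
python3 w.py x w1.pkl
```

```text
1.3 [0.5232 0.4354 0.2393] [ 1.7992e+02  6.0000e-02 -2.0000e-01] w 0.0876
red [307, 189, 50, 51, 914] z.06 [0.532  0.4259] 0.0250 z.01 [0.5203 0.4246] 0.0289
blue [473, 51, 93, 96, 6002] z.06 [0.6338 0.2632] 0.0399 z.01 [0.6378 0.2368] 0.0461
```

apply_moves(
  slide=[
    [0.08,0.09,0.4],
    [0,0,0.4],
    [0,0,0.4],
    [0,0,0.4],
    [0,0,0.2],
    [0,0,0.2],
    [0,0,0],
    [0,0,0],
  ],
  turn=[
    [0,0,0],
    [0,0,0],
    [0,0,0],
    [0,0,0],
    [0,0,0],
    [0,0,0],
    [0,0,0],
    [0,0,0],
  ],
  jaw=[0,0,0,0,0,0,0,0],
)

```text
time_s: 2.1
tcp_pos: [0.5288, 0.4285, 0.0408]
eef_rot: [180.0, 0.0, 0.1]
contact_force: [-0.1, -0.3, 0.9]
gripper_width: 0.0874
```

apply_moves(
  slide=[
    [0.02,0.02,0.03],
    [0,0,0],
    [0,0,0],
    [0,0,0],
    [0,0,0],
    [0,0,0],
    [0,0,0],
    [0,0,0],
  ],
  turn=[
    [0,0,0],
    [0,0,0],
    [0,0,0],
    [0,0,0],
    [0,0,0],
    [0,0,0],
    [0,0,0],
    [0,0,0],
  ],
  jaw=[0,0.4,0.4,1,1,1,1,1],
  newtons=30,
)

```text
time_s: 2.9
tcp_pos: [0.5313, 0.4261, 0.0376]
eef_rot: [180.0, -0.0, 0.0]
contact_force: [-0.2, 0.4, 0.8]
gripper_width: 0.0463
```

apply_moves(
  slide=[
    [0,0,0],
    [0,0,0],
    [0,0,-0.2],
    [0,0,-0.3],
    [0,0,-0.4],
    [0,0,-0.3],
    [0,0,0],
    [0,0,0],
  ],
  turn=[
    [0,0,0],
    [0,0,0],
    [0,0,0],
    [0,0,0],
    [0,0,0],
    [0,0,0],
    [0,0,0],
    [0,0,0],
  ],
  jaw=[1,1,1,1,1,1,1,1],
)

```text
time_s: 3.7
tcp_pos: [0.5309, 0.426, 0.1576]
eef_rot: [-180.0, 0.0, -0.0]
contact_force: [-0.9, 0.1, -3.8]
gripper_width: 0.0467
```

```bash
python3 w.py w2
```

```text
3.75 [0.5305 0.4255 0.1563] [ 1.7995e+02  1.0000e-01 -1.0000e-02] w 0.0464
blue [504, 37, 121, 122, 9897] z.06 [0.6333 0.2694] 0.0385 z.01 [0.6375 0.2372] 0.0465
```

View pics/w2.png

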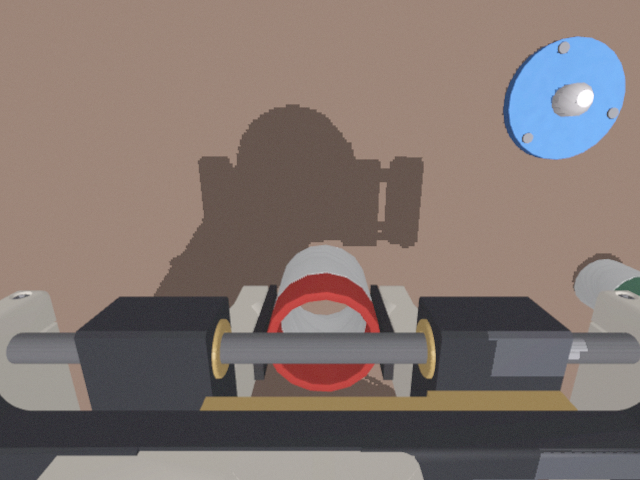

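apply_moves(
  slide=[
    [0.06,0.3,0],
    [0.06,0.4,0],
    [0.06,0.45,0],
    [0.06,0.45,0],
    [0.06,0.45,0],
    [0.06,0.45,0],
    [0.06,0.45,0],
    [0.06,0.45,0],
  ],
  turn=[
    [0,0,0],
    [0,0,0],
    [0,0,0],
    [0,0,0],
    [0,0,0],
    [0,0,0],
    [0,0,0],
    [0,0,0],
  ],
  jaw=[1,1,1,1,1,1,1,1],
)

```text
time_s: 4.55
tcp_pos: [0.5782, 0.0839, 0.1556]
eef_rot: [179.9, 0.2, 0.0]
contact_force: [1.3, 0.5, -2.3]
gripper_width: 0.0466
```

apply_moves(
  slide=[
    [0.06,0.45,0],
    [0.06,0.45,0],
    [0.06,0.45,0],
    [0.06,0.45,0],
    [0.06,0.45,0],
    [0.06,0.45,0],
    [0.06,0.3,0],
    [0,0,0],
  ],
  turn=[
    [0,0,0],
    [0,0,0],
    [0,0,0],
    [0,0,0],
    [0,0,0],
    [0,0,0],
    [0,0,0],
    [0,0,0],
  ],
  jaw=[1,1,1,1,1,1,1,1],
)

```text
time_s: 5.35
tcp_pos: [0.6203, -0.2176, 0.1547]
eef_rot: [180.0, 0.2, -0.2]
contact_force: [-0.3, 0.6, -3.7]
gripper_width: 0.047
```

```bash
python3 w.py w3
```

```text
5.4 [ 0.6201 -0.2158  0.1547] [-179.97    0.24   -0.18] w 0.0462
red [267, 175, 104, 90, 5881] z.06 [ 0.6372 -0.2146] 0.0376 z.01 [ 0.6234 -0.2138] 0.0455
```

apply_moves(
  slide=[
    [0.02,-0.02,0.2],
    [0,0,0.3],
    [0,0,0.2],
    [0,0,0],
    [0,0,0],
  ],
  turn=[
    [0,0,0],
    [0,0,0],
    [0,0,0],
    [0,0,0],
    [0,0,0],
  ],
  jaw=[1,1,1,1,1],
)

```text
time_s: 5.9
tcp_pos: [0.6231, -0.2112, 0.087]
eef_rot: [180.0, 0.1, 0.1]
contact_force: [-0.2, -0.9, -2.8]
gripper_width: 0.0468
```

```bash
python3 w.py w4
```

```text
5.95 [ 0.6239 -0.2114  0.0881] [ 1.7998e+02 -1.0000e-02  8.0000e-02] w 0.0461
red [261, 192, 132, 102, 7440] z.06 [ 0.6424 -0.2131] 0.0352 z.01 [ 0.6239 -0.2136] 0.0455
```

View pics/w4.png

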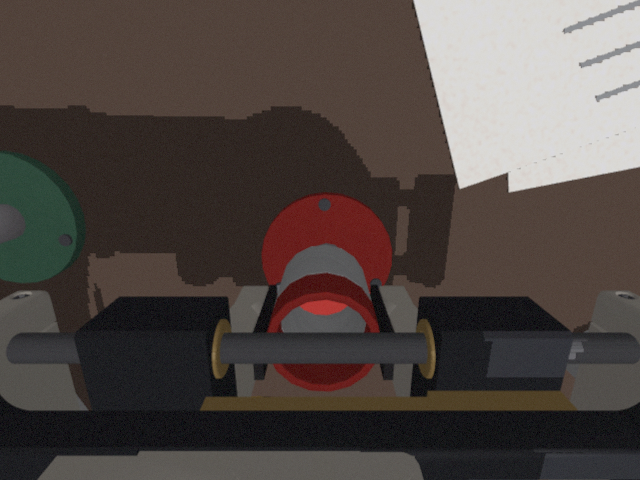

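The red pipe is centred laterally above the red disc, with disc columns 262–392 and the pipe centre near column 325. I'll shift 2 mm in y, lower, and watch the force.

apply_moves(
  slide=[
    [0,0.02,0.1],
    [0,0,0.1],
    [0,0,0.1],
    [0,0,0.06],
    [0,0,0.03],
    [0,0,0],
    [0,0,0],
  ],
  turn=[
    [0,0,0],
    [0,0,0],
    [0,0,0],
    [0,0,0],
    [0,0,0],
    [0,0,0],
    [0,0,0],
  ],
  jaw=[1,1,1,1,1,1,1],
)

```text
time_s: 6.65
tcp_pos: [0.6237, -0.214, 0.0487]
eef_rot: [180.0, -0.0, 0.0]
contact_force: [0.3, 0.8, -3.8]
gripper_width: 0.0464
```

Now about 1 mm above the disc. I'll lower another 1.5 mm, release, and lift.

apply_moves(
  slide=[
    [0,0,0.015],
    [0,0,0],
    [0,0,0],
    [0,0,0],
    [0,0,0],
    [0,0,0],
    [0,0,0],
    [0,0,0],
  ],
  turn=[
    [0,0,0],
    [0,0,0],
    [0,0,0],
    [0,0,0],
    [0,0,0],
    [0,0,0],
    [0,0,0],
    [0,0,0],
  ],
  jaw=[1,1,0.3,0.3,0.2,0.1,0,0],
)

```text
time_s: 7.45
tcp_pos: [0.6234, -0.2139, 0.0471]
eef_rot: [180.0, -0.0, 0.0]
contact_force: [-0.2, 0.1, -0.5]
gripper_width: 0.0852
```

apply_moves(
  slide=[
    [0,0,-0.1],
    [0,0,-0.3],
    [0,0,-0.4],
    [0,0,-0.4],
    [0,0,-0.4],
    [0,0,-0.3],
    [0,0,0],
  ],
  turn=[
    [0,0,0],
    [0,0,0],
    [0,0,0],
    [0,0,0],
    [0,0,0],
    [0,0,0],
    [0,0,0],
  ],
  jaw=[0,0,0,0,0,0,0],
)

```text
time_s: 8.15
tcp_pos: [0.6257, -0.2146, 0.2438]
eef_rot: [179.9, -0.5, 0.1]
contact_force: [0.5, -0.9, -0.1]
gripper_width: 0.0877
```

```bash
python3 w.py w5
```

```text
8.2 [ 0.6246 -0.2141  0.2408] [ 1.7996e+02 -3.3000e-01  3.0000e-02] w 0.088
red [282, 173, 80, 80, 3882] z.06 [ 0.6342 -0.2141] 0.0398 z.01 [ 0.6232 -0.214 ] 0.0458
yellow [490, 274, 54, 25, 599] z.06 [ 0.5498 -0.4183] 0.0279 z.01 [ 0.5259 -0.4492] 0.0321
```

View pics/w5.png

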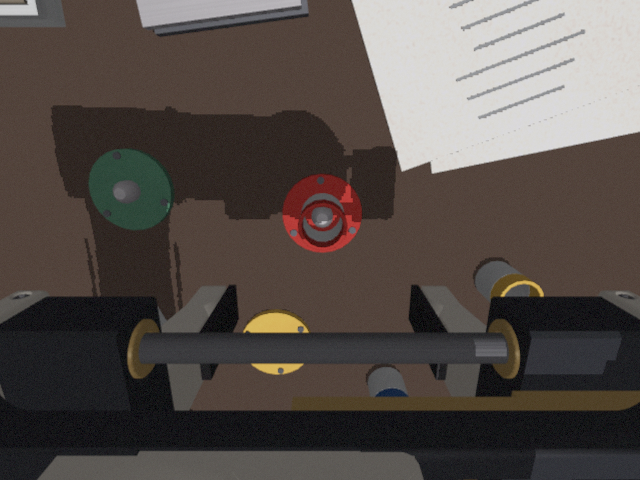

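The red pipe is seated around its plug at (322,213). Next is the yellow pipe.

apply_moves(
  slide=[
    [-0.13,0.3,0],
    [-0.15,0.4,0],
    [-0.15,0.4,0],
    [-0.15,0.4,0],
    [-0.15,0.4,0],
    [-0.11,0.22,0],
    [0,0,0],
  ],
  turn=[
    [0,0,0],
    [0,0,0],
    [0,0,0],
    [0,0,0],
    [0,0,0],
    [0,0,0],
    [0,0,0],
  ],
  jaw=[0,0,0,0,0,0,0],
)

```text
time_s: 8.9
tcp_pos: [0.5372, -0.4285, 0.2356]
eef_rot: [-180.0, 0.1, -0.2]
contact_force: [0.2, 0.3, 1.2]
gripper_width: 0.0875
```

```bash
python3 w.py w6
```

```text
8.95 [ 0.538  -0.4271  0.2358] [-1.7994e+02  1.1000e-01 -1.5000e-01] w 0.0876
red [44, 81, 118, 94, 5734] z.06 [ 0.6226 -0.2343] 0.0512 z.01 [ 0.6231 -0.2038] 0.0593
red [607, 202, 26, 12, 239] z.06 [ 0.5509 -0.7087] 0.0121 z.01 [ 0.5401 -0.7524] 0.0140
yellow [294, 192, 50, 51, 824] z.06 [ 0.5419 -0.4242] 0.0250 z.01 [ 0.5298 -0.4234] 0.0289
yellow [51, 242, 82, 56, 3047] z.06 [ 0.4802 -0.1951] 0.0413 z.01 [ 0.4584 -0.1585] 0.0478
```

apply_moves(
  slide=[
    [0.03,-0.03,0.4],
    [0,0,0.4],
    [0,0,0.4],
    [0,0,0.4],
    [0,0,0.2],
    [0,0,0.17],
    [0,0,0],
    [0,0,0],
  ],
  turn=[
    [0,0,0],
    [0,0,0],
    [0,0,0],
    [0,0,0],
    [0,0,0],
    [0,0,0],
    [0,0,0],
    [0,0,0],
  ],
  jaw=[0,0,0,0,0,0,0,0],
)

```text
time_s: 9.75
tcp_pos: [0.5428, -0.4222, 0.0401]
eef_rot: [-180.0, 0.0, 0.1]
contact_force: [-0.2, -0.9, 0.5]
gripper_width: 0.0877
```

apply_moves(
  slide=[
    [-0.01,0.02,0.02],
    [0,0,0],
    [0,0,0],
    [0,0,0],
    [0,0,0],
    [0,0,0],
    [0,0,0],
    [0,0,0],
  ],
  turn=[
    [0,0,0],
    [0,0,0],
    [0,0,0],
    [0,0,0],
    [0,0,0],
    [0,0,0],
    [0,0,0],
    [0,0,0],
  ],
  jaw=[0,0.4,0.4,1,1,1,1,1],
)

```text
time_s: 10.55
tcp_pos: [0.5415, -0.4249, 0.0381]
eef_rot: [-180.0, -0.0, 0.0]
contact_force: [-0.4, 0.5, 1.2]
gripper_width: 0.0469
```

apply_moves(
  slide=[
    [0,0,0],
    [0,0,-0.2],
    [0,0,-0.4],
    [0,0,-0.4],
    [0,0,-0.2],
    [0,0,0],
    [0,0,0],
  ],
  turn=[
    [0,0,0],
    [0,0,0],
    [0,0,0],
    [0,0,0],
    [0,0,0],
    [0,0,0],
    [0,0,0],
  ],
  jaw=[1,1,1,1,1,1,1],
)

```text
time_s: 11.25
tcp_pos: [0.5412, -0.4246, 0.1575]
eef_rot: [-180.0, 0.0, -0.0]
contact_force: [0.1, 0.5, -3.4]
gripper_width: 0.0466
```

apply_moves(
  slide=[
    [-0.12,-0.3,0],
    [-0.12,-0.4,0],
    [-0.13,-0.42,0],
    [-0.13,-0.42,0],
    [-0.13,-0.42,0],
    [-0.12,-0.42,0],
    [-0.1,-0.3,0],
    [0,0,0],
  ],
  turn=[
    [0,0,0],
    [0,0,0],
    [0,0,0],
    [0,0,0],
    [0,0,0],
    [0,0,0],
    [0,0,0],
    [0,0,0],
  ],
  jaw=[1,1,1,1,1,1,1,1],
)

```text
time_s: 12.05
tcp_pos: [0.4539, -0.1543, 0.1566]
eef_rot: [-179.9, 0.2, 0.2]
contact_force: [1.1, -0.2, -1.2]
gripper_width: 0.0468
```

apply_moves(
  slide=[
    [0,0,0.2],
    [0,0,0.3],
    [0,0,0.2],
    [0,0,0],
    [0,0,0],
  ],
  turn=[
    [0,0,0],
    [0,0,0],
    [0,0,0],
    [0,0,0],
    [0,0,0],
  ],
  jaw=[1,1,1,1,1],
)

```text
time_s: 12.55
tcp_pos: [0.456, -0.1574, 0.0874]
eef_rot: [180.0, 0.1, 0.0]
contact_force: [0.8, 0.8, -1.2]
gripper_width: 0.0467
```

```bash
python3 w.py w7
```

```text
12.6 [ 0.4567 -0.1573  0.0883] [1.7998e+02 3.0000e-02 2.0000e-02] w 0.0466
yellow [256, 193, 130, 104, 7278] z.06 [ 0.4747 -0.1565] 0.0350 z.01 [ 0.456  -0.1561] 0.0452
```

View pics/w7.png

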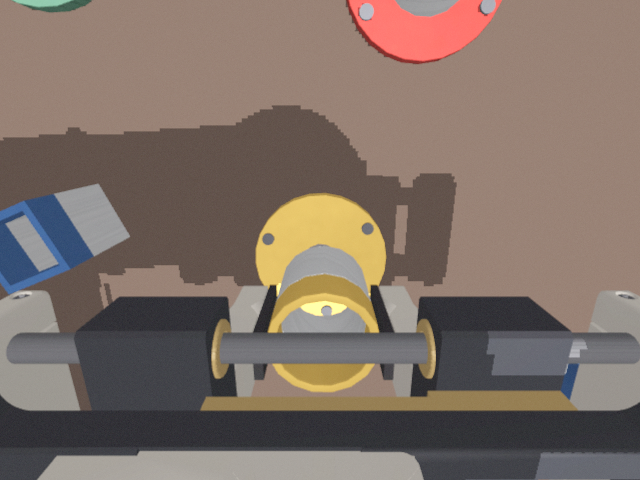

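The yellow pipe is over the yellow disc at (320,255) and matches the fixture estimate to within 1.5 mm. The blue square at (60,240) is clear. Lowering.

apply_moves(
  slide=[
    [0,-0.01,0.1],
    [0,0,0.1],
    [0,0,0.1],
    [0,0,0.06],
    [0,0,0.04],
    [0,0,0],
    [0,0,0],
  ],
  turn=[
    [0,0,0],
    [0,0,0],
    [0,0,0],
    [0,0,0],
    [0,0,0],
    [0,0,0],
    [0,0,0],
  ],
  jaw=[1,1,1,1,1,1,1],
)

```text
time_s: 13.3
tcp_pos: [0.4565, -0.1559, 0.048]
eef_rot: [180.0, -0.0, 0.0]
contact_force: [0.7, -0.6, -1.5]
gripper_width: 0.0467
```

apply_moves(
  slide=[
    [0,0,0.01],
    [0,0,0],
    [0,0,0],
    [0,0,0],
    [0,0,0],
    [0,0,0],
    [0,0,0],
    [0,0,0],
  ],
  turn=[
    [0,0,0],
    [0,0,0],
    [0,0,0],
    [0,0,0],
    [0,0,0],
    [0,0,0],
    [0,0,0],
    [0,0,0],
  ],
  jaw=[1,1,0.3,0.3,0.2,0.1,0,0],
)

```text
time_s: 14.1
tcp_pos: [0.4564, -0.156, 0.047]
eef_rot: [180.0, 0.0, 0.0]
contact_force: [0.5, -0.7, -0.0]
gripper_width: 0.0854
```

apply_moves(
  slide=[
    [0,0,-0.1],
    [0,0,-0.3],
    [0,0,-0.4],
    [0,0,-0.4],
    [0,0,-0.4],
    [0,0,-0.3],
    [0,0,0],
    [0,0,0],
  ],
  turn=[
    [0,0,0],
    [0,0,0],
    [0,0,0],
    [0,0,0],
    [0,0,0],
    [0,0,0],
    [0,0,0],
    [0,0,0],
  ],
  jaw=[0,0,0,0,0,0,0,0],
)

```text
time_s: 14.9
tcp_pos: [0.4565, -0.1559, 0.2382]
eef_rot: [-180.0, -0.1, 0.0]
contact_force: [-0.0, 1.0, -0.1]
gripper_width: 0.0875
```

```bash
python3 w.py w8
```

```text
14.95 [ 0.4559 -0.1559  0.2371] [-1.7998e+02 -1.0000e-02  1.0000e-02] w 0.0877
yellow [283, 171, 81, 81, 3143] z.06 [ 0.4665 -0.1559] 0.0394 z.01 [ 0.4553 -0.1558] 0.0455
blue [126, 170, 64, 55, 1353] z.06 [4.807e-01 1.000e-04] 0.0298 z.01 [0.4718 0.0244] 0.0345
```

View pics/w8.png

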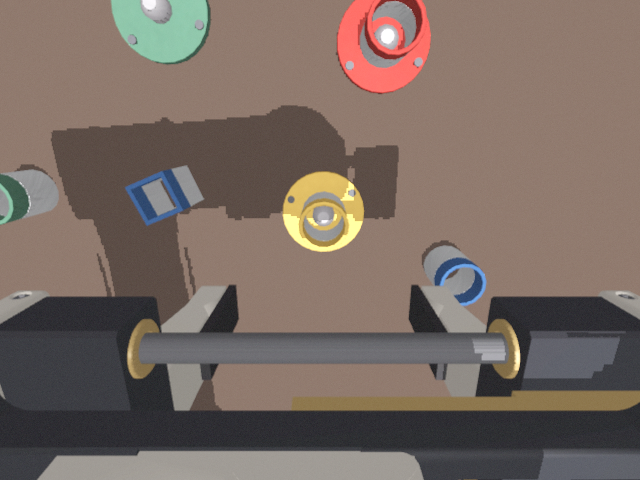

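The yellow pipe is seated at (323,212). Next is the blue pipe.

apply_moves(
  slide=[
    [-0.13,0.3,0],
    [-0.14,0.32,0],
    [-0.14,0.32,0],
    [-0.13,0.3,0],
    [-0.11,0.18,0],
    [0,0,0],
    [0,0,0],
  ],
  turn=[
    [0,0,0],
    [0,0,0],
    [0,0,0],
    [0,0,0],
    [0,0,0],
    [0,0,0],
    [0,0,0],
  ],
  jaw=[0,0,0,0,0,0,0],
)

```text
time_s: 15.65
tcp_pos: [0.3906, -0.2981, 0.236]
eef_rot: [-180.0, 0.1, -0.1]
contact_force: [0.1, -0.4, 1.2]
gripper_width: 0.0875
```

```bash
python3 w.py w9
```

```text
15.7 [ 0.3911 -0.2978  0.2362] [-1.7996e+02  9.0000e-02 -2.0000e-02] w 0.0879
yellow [134, 105, 98, 89, 4276] z.06 [ 0.4559 -0.1718] 0.0443 z.01 [ 0.4532 -0.1519] 0.0512
blue [300, 195, 49, 51, 824] z.06 [ 0.3925 -0.2986] 0.0247 z.01 [ 0.3798 -0.2985] 0.0286
```

apply_moves(
  slide=[
    [0.01,0,0.4],
    [0,0,0.4],
    [0,0,0.4],
    [0,0,0.4],
    [0,0,0.2],
    [0,0,0.18],
    [0,0,0],
    [0,0,0],
  ],
  turn=[
    [0,0,0],
    [0,0,0],
    [0,0,0],
    [0,0,0],
    [0,0,0],
    [0,0,0],
    [0,0,0],
    [0,0,0],
  ],
  jaw=[0,0,0,0,0,0,0,0],
)

```text
time_s: 16.5
tcp_pos: [0.3928, -0.2975, 0.0391]
eef_rot: [-180.0, 0.1, 0.1]
contact_force: [0.5, -0.7, 0.9]
gripper_width: 0.0873
```

apply_moves(
  slide=[
    [0,0.01,0.01],
    [0,0,0],
    [0,0,0],
    [0,0,0],
    [0,0,0],
    [0,0,0],
    [0,0,0],
    [0,0,0],
  ],
  turn=[
    [0,0,0],
    [0,0,0],
    [0,0,0],
    [0,0,0],
    [0,0,0],
    [0,0,0],
    [0,0,0],
    [0,0,0],
  ],
  jaw=[0,0.4,0.4,1,1,1,1,1],
)

```text
time_s: 17.3
tcp_pos: [0.3925, -0.299, 0.0381]
eef_rot: [180.0, -0.0, 0.0]
contact_force: [0.3, 0.4, 1.7]
gripper_width: 0.0479
```

apply_moves(
  slide=[
    [0,0,0],
    [0,0,-0.2],
    [0,0,-0.4],
    [0,0,-0.4],
    [0,0,-0.3],
    [0,0,0],
    [0,0,0],
  ],
  turn=[
    [0,0,0],
    [0,0,0],
    [0,0,0],
    [0,0,0],
    [0,0,0],
    [0,0,0],
    [0,0,0],
  ],
  jaw=[1,1,1,1,1,1,1],
)

```text
time_s: 18.0
tcp_pos: [0.3923, -0.2987, 0.168]
eef_rot: [-180.0, -0.1, -0.0]
contact_force: [-1.0, -0.1, -2.2]
gripper_width: 0.0482
```

apply_moves(
  slide=[
    [0.15,-0.3,0],
    [0.19,-0.4,0],
    [0.19,-0.42,0],
    [0.19,-0.42,0],
    [0.19,-0.42,0],
    [0.19,-0.42,0],
    [0.19,-0.42,0],
    [0.19,-0.42,0],
  ],
  turn=[
    [0,0,0],
    [0,0,0],
    [0,0,0],
    [0,0,0],
    [0,0,0],
    [0,0,0],
    [0,0,0],
    [0,0,0],
  ],
  jaw=[1,1,1,1,1,1,1,1],
)

```text
time_s: 18.8
tcp_pos: [0.5396, 0.0247, 0.1658]
eef_rot: [179.9, 0.2, 0.0]
contact_force: [0.8, -1.1, -2.5]
gripper_width: 0.0479
```

apply_moves(
  slide=[
    [0.19,-0.42,0],
    [0.19,-0.42,0],
    [0.19,-0.42,0],
    [0.19,-0.42,0],
    [0.19,-0.4,0],
    [0,0,0],
    [0,0,0],
  ],
  turn=[
    [0,0,0],
    [0,0,0],
    [0,0,0],
    [0,0,0],
    [0,0,0],
    [0,0,0],
    [0,0,0],
  ],
  jaw=[1,1,1,1,1,1,1],
)

```text
time_s: 19.5
tcp_pos: [0.6341, 0.2316, 0.1644]
eef_rot: [179.8, 0.3, 0.1]
contact_force: [-0.8, -0.3, -3.3]
gripper_width: 0.0485
```

```bash
python3 w.py w10
```

```text
19.55 [0.634  0.2307 0.1652] [1.7987e+02 2.3000e-01 3.0000e-02] w 0.0481
blue [269, 173, 100, 88, 5690] z.06 [0.6513 0.234 ] 0.0373 z.01 [0.6381 0.2345] 0.0448
```

apply_moves(
  slide=[
    [0.03,-0.03,0.25],
    [0,0,0.3],
    [0,0,0.22],
    [0,0,0],
    [0,0,0],
  ],
  turn=[
    [0,0,0],
    [0,0,0],
    [0,0,0],
    [0,0,0],
    [0,0,0],
  ],
  jaw=[1,1,1,1,1],
)

```text
time_s: 20.05
tcp_pos: [0.6381, 0.233, 0.0911]
eef_rot: [179.9, 0.0, -0.0]
contact_force: [-0.4, 1.1, -2.1]
gripper_width: 0.0481
```

```bash
python3 w.py w11
```

```text
20.1 [0.6388 0.2336 0.0922] [-1.7999e+02 -6.0000e-02 -1.0000e-02] w 0.0482
blue [256, 192, 129, 106, 7177] z.06 [0.6566 0.2343] 0.0350 z.01 [0.6383 0.2348] 0.0450
```

View pics/w11.png

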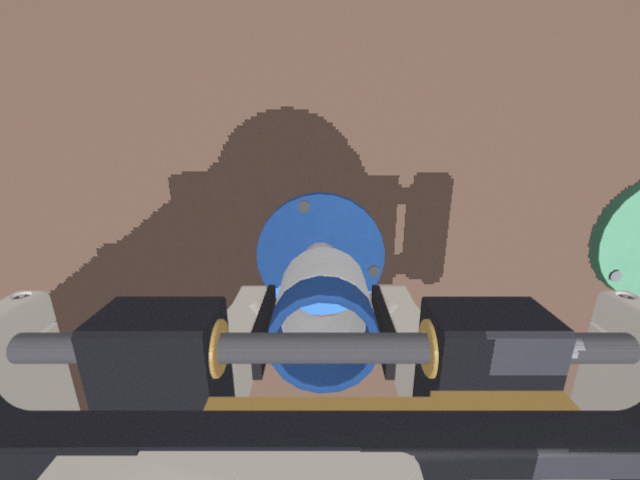

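The blue pipe is aligned over its disc at (320,255). Lowering.

apply_moves(
  slide=[
    [0,-0.01,0.1],
    [0,0,0.1],
    [0,0,0.1],
    [0,0,0.08],
    [0,0,0.05],
    [0,0,0],
    [0,0,0],
  ],
  turn=[
    [0,0,0],
    [0,0,0],
    [0,0,0],
    [0,0,0],
    [0,0,0],
    [0,0,0],
    [0,0,0],
  ],
  jaw=[1,1,1,1,1,1,1],
)

```text
time_s: 20.8
tcp_pos: [0.6383, 0.235, 0.0482]
eef_rot: [180.0, 0.0, 0.0]
contact_force: [-2.3, -1.2, 1.9]
gripper_width: 0.0481
```

apply_moves(
  slide=[
    [0,0,0],
    [0,0,0],
    [0,0,0],
    [0,0,0],
    [0,0,0],
    [0,0,0],
    [0,0,0],
    [0,0,0],
  ],
  turn=[
    [0,0,0],
    [0,0,0],
    [0,0,0],
    [0,0,0],
    [0,0,0],
    [0,0,0],
    [0,0,0],
    [0,0,0],
  ],
  jaw=[1,0.3,0.3,0.2,0.1,0,0,0],
)

```text
time_s: 21.6
tcp_pos: [0.6383, 0.2351, 0.048]
eef_rot: [-180.0, 0.0, 0.0]
contact_force: [-0.3, -0.8, 0.8]
gripper_width: 0.0871
```

apply_moves(
  slide=[
    [0,0,-0.1],
    [0,0,-0.3],
    [0,0,-0.4],
    [0,0,-0.4],
    [0,0,-0.4],
    [0,0,-0.3],
    [0,0,0],
    [0,0,0],
  ],
  turn=[
    [0,0,0],
    [0,0,0],
    [0,0,0],
    [0,0,0],
    [0,0,0],
    [0,0,0],
    [0,0,0],
    [0,0,0],
  ],
  jaw=[0,0,0,0,0,0,0,0],
)

```text
time_s: 22.4
tcp_pos: [0.6385, 0.2352, 0.2398]
eef_rot: [-179.9, -0.1, 0.0]
contact_force: [-0.0, 0.7, -1.2]
gripper_width: 0.0876
```

```bash
python3 w.py w12
```

```text
22.45 [0.6379 0.235  0.2383] [-1.7997e+02  0.0000e+00  1.0000e-02] w 0.0877
blue [284, 171, 80, 80, 3687] z.06 [0.6488 0.2347] 0.0389 z.01 [0.6378 0.2347] 0.0449
```

View pics/w12.png

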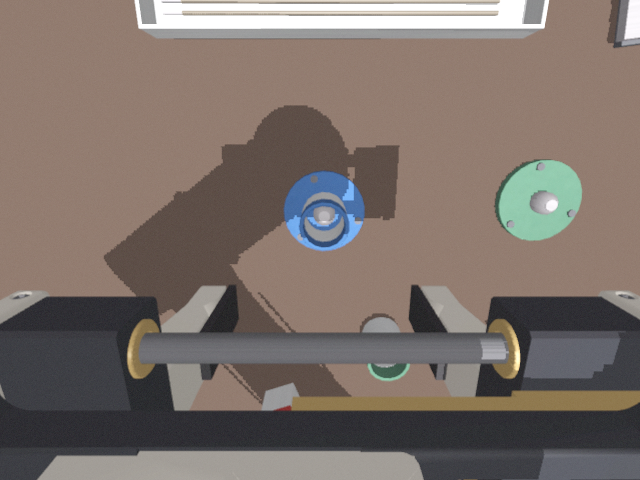

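The blue pipe is seated at (324,211). Next is the green pipe, near (0.478, 0.161).

apply_moves(
  slide=[
    [-0.3,0.14,0],
    [-0.38,0.18,0],
    [-0.38,0.18,0],
    [-0.35,0.16,0],
    [-0.19,0.08,0],
    [0,0,0],
    [0,0,0],
  ],
  turn=[
    [0,0,0],
    [0,0,0],
    [0,0,0],
    [0,0,0],
    [0,0,0],
    [0,0,0],
    [0,0,0],
  ],
  jaw=[0,0,0,0,0,0,0],
)

```text
time_s: 23.15
tcp_pos: [0.4781, 0.1609, 0.2379]
eef_rot: [180.0, 0.0, 0.0]
contact_force: [0.6, 0.6, 0.4]
gripper_width: 0.0877
```

```bash
sed -i 's/blobs(c,col,150,100,50)/blobs(c,col,150,70 if col=="green" else 100,40)/' w.py; python3 w.py w13
```

```text
23.2 [0.4786 0.1612 0.2377] [1.7998e+02 2.0000e-02 3.0000e-02] w 0.0874
yellow [581, 205, 49, 35, 281] z.06 [ 0.4766 -0.1114] 0.0228 z.01 [ 0.4636 -0.1537] 0.0263
green [510, 16, 31, 30, 307] z.06 [ 0.6398 -0.0051] 0.0131 z.01 [ 0.6521 -0.0308] 0.0152
green [298, 196, 47, 49, 608] z.06 [0.4798 0.1626] 0.0239 z.01 [0.4673 0.1629] 0.0276
blue [454, 192, 57, 54, 1485] z.06 [0.482  0.0077] 0.0311 z.01 [ 0.4698 -0.016 ] 0.0360
```

View pics/w13.png

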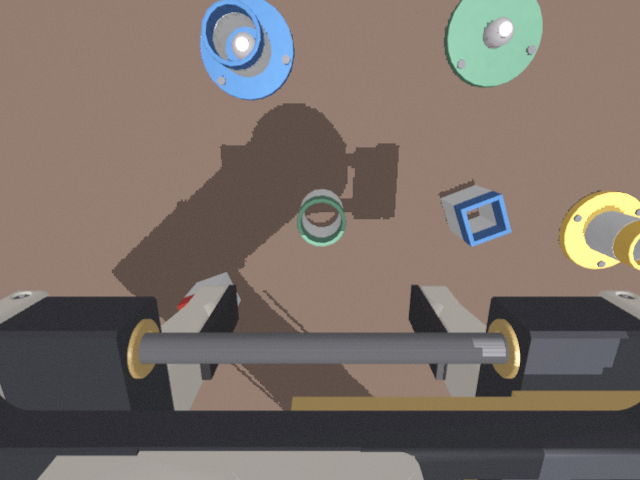

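The green rim is at (321,221). The blue square at (482,218) and the red square at (205,295) are both clear of the finger paths. Going down.

apply_moves(
  slide=[
    [0.01,-0.01,0.4],
    [0,0,0.4],
    [0,0,0.4],
    [0,0,0.4],
    [0,0,0.2],
    [0,0,0.2],
    [0,0,0],
    [0,0,0],
  ],
  turn=[
    [0,0,0],
    [0,0,0],
    [0,0,0],
    [0,0,0],
    [0,0,0],
    [0,0,0],
    [0,0,0],
    [0,0,0],
  ],
  jaw=[0,0,0,0,0,0,0,0],
)

```text
time_s: 24.0
tcp_pos: [0.4797, 0.1621, 0.0375]
eef_rot: [179.9, 0.1, 0.0]
contact_force: [0.5, 0.2, 0.3]
gripper_width: 0.0877
```

apply_moves(
  slide=[
    [0,0,0],
    [0,0,0],
    [0,0,0],
    [0,0,0],
    [0,0,0],
    [0,0,0],
    [0,0,0],
    [0,0,0],
  ],
  turn=[
    [0,0,0],
    [0,0,0],
    [0,0,0],
    [0,0,0],
    [0,0,0],
    [0,0,0],
    [0,0,0],
    [0,0,0],
  ],
  jaw=[0.4,0.4,1,1,1,1,1,1],
)

```text
time_s: 24.8
tcp_pos: [0.4795, 0.1622, 0.0384]
eef_rot: [-180.0, -0.0, 0.0]
contact_force: [-1.3, 0.2, 5.5]
gripper_width: 0.048
```

apply_moves(
  slide=[
    [0,0,0],
    [0,0,-0.2],
    [0,0,-0.4],
    [0,0,-0.4],
    [0,0,-0.3],
    [0,0,0],
    [0,0,0],
  ],
  turn=[
    [0,0,0],
    [0,0,0],
    [0,0,0],
    [0,0,0],
    [0,0,0],
    [0,0,0],
    [0,0,0],
  ],
  jaw=[1,1,1,1,1,1,1],
)

```text
time_s: 25.5
tcp_pos: [0.4788, 0.1619, 0.1678]
eef_rot: [-180.0, 0.0, -0.0]
contact_force: [0.5, 0.9, -2.8]
gripper_width: 0.0481
```

apply_moves(
  slide=[
    [0.27,0.26,0],
    [0.34,0.33,0],
    [0.34,0.33,0],
    [0.34,0.33,0],
    [0.24,0.23,0],
    [0.18,0.17,0],
    [0,0,0],
    [0,0,0],
  ],
  turn=[
    [0,0,0],
    [0,0,0],
    [0,0,0],
    [0,0,0],
    [0,0,0],
    [0,0,0],
    [0,0,0],
    [0,0,0],
  ],
  jaw=[1,1,1,1,1,1,1,1],
)

```text
time_s: 26.3
tcp_pos: [0.6491, -0.0036, 0.165]
eef_rot: [180.0, 0.3, -0.1]
contact_force: [-0.5, 0.2, -2.9]
gripper_width: 0.0482
```

```bash
python3 w.py w14
```

```text
26.35 [ 0.649  -0.003   0.1657] [ 1.7997e+02  2.2000e-01 -2.0000e-02] w 0.0478
green [273, 177, 98, 71, 4581] z.06 [ 0.6642 -0.0027] 0.0367 z.01 [ 0.6505 -0.0025] 0.0441
```

apply_moves(
  slide=[
    [0.01,0,0.25],
    [0,0,0.3],
    [0,0,0.22],
    [0,0,0],
    [0,0,0],
  ],
  turn=[
    [0,0,0],
    [0,0,0],
    [0,0,0],
    [0,0,0],
    [0,0,0],
  ],
  jaw=[1,1,1,1,1],
)

```text
time_s: 26.85
tcp_pos: [0.651, -0.0023, 0.0912]
eef_rot: [180.0, 0.0, 0.1]
contact_force: [0.5, -0.3, -2.1]
gripper_width: 0.0483
```

```bash
python3 w.py w15
```

```text
26.9 [ 0.6518 -0.0022  0.0922] [ 1.8e+02 -7.0e-02  9.0e-02] w 0.0483
green [260, 194, 127, 101, 6795] z.06 [ 0.6689 -0.0026] 0.0347 z.01 [ 0.6505 -0.0026] 0.0446
```

View pics/w15.png

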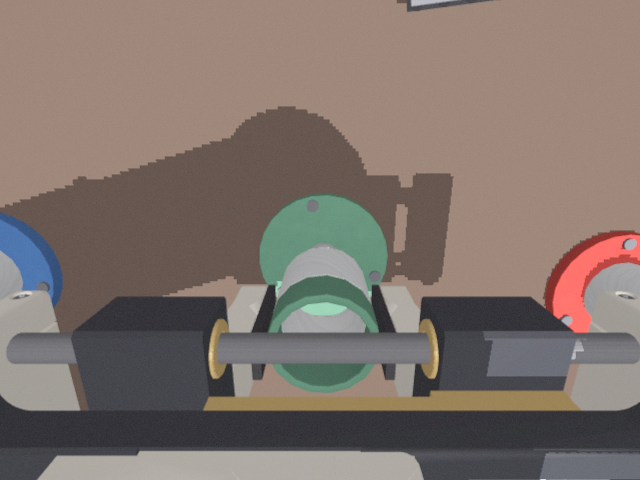

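The green pipe is aligned over its disc at (323,255). Lowering.

apply_moves(
  slide=[
    [0,0,0.1],
    [0,0,0.1],
    [0,0,0.1],
    [0,0,0.08],
    [0,0,0.045],
    [0,0,0],
    [0,0,0],
  ],
  turn=[
    [0,0,0],
    [0,0,0],
    [0,0,0],
    [0,0,0],
    [0,0,0],
    [0,0,0],
    [0,0,0],
  ],
  jaw=[1,1,1,1,1,1,1],
)

```text
time_s: 27.6
tcp_pos: [0.6514, -0.003, 0.0485]
eef_rot: [180.0, 0.0, 0.0]
contact_force: [-1.2, -0.1, -1.2]
gripper_width: 0.048
```

apply_moves(
  slide=[
    [0,0,0.005],
    [0,0,0],
    [0,0,0],
    [0,0,0],
    [0,0,0],
    [0,0,0],
    [0,0,0],
    [0,0,0],
  ],
  turn=[
    [0,0,0],
    [0,0,0],
    [0,0,0],
    [0,0,0],
    [0,0,0],
    [0,0,0],
    [0,0,0],
    [0,0,0],
  ],
  jaw=[1,1,0.3,0.3,0.2,0.1,0,0],
)

```text
time_s: 28.4
tcp_pos: [0.6514, -0.0029, 0.048]
eef_rot: [180.0, 0.0, 0.0]
contact_force: [-0.5, -0.7, 0.6]
gripper_width: 0.0854
```

apply_moves(
  slide=[
    [0,0,-0.1],
    [0,0,-0.3],
    [0,0,-0.4],
    [0,0,-0.4],
    [0,0,-0.4],
    [0,0,-0.3],
    [0,0,0],
    [0,0,0],
  ],
  turn=[
    [0,0,0],
    [0,0,0],
    [0,0,0],
    [0,0,0],
    [0,0,0],
    [0,0,0],
    [0,0,0],
    [0,0,0],
  ],
  jaw=[0,0,0,0,0,0,0,0],
)

```text
time_s: 29.2
tcp_pos: [0.6515, -0.0028, 0.2396]
eef_rot: [-179.9, -0.1, 0.0]
contact_force: [-0.5, 0.1, -1.8]
gripper_width: 0.0871
```

```bash
python3 w.py w16
```

```text
29.25 [ 0.6509 -0.0029  0.2382] [-1.7998e+02  0.0000e+00  1.0000e-02] w 0.0876
red [466, 195, 102, 82, 4451] z.06 [ 0.6318 -0.1941] 0.0535 z.01 [ 0.6161 -0.2235] 0.0618
green [283, 172, 81, 79, 3543] z.06 [ 0.6612 -0.0026] 0.0388 z.01 [ 0.6501 -0.0025] 0.0447
blue [50, 183, 106, 80, 4428] z.06 [0.646  0.2138] 0.0547 z.01 [0.6325 0.2473] 0.0631
```

View pics/w16.png

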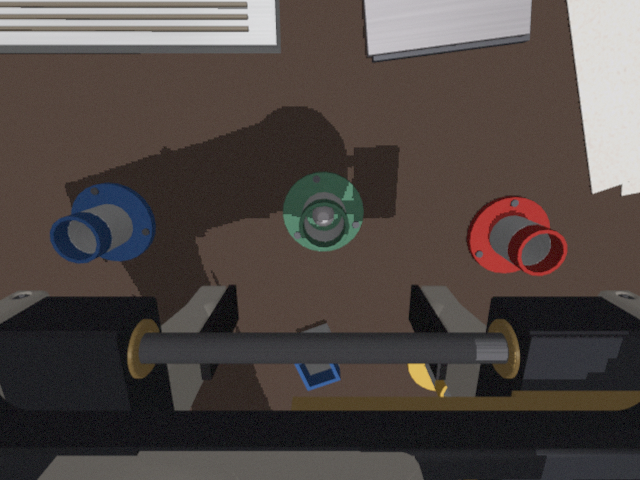

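apply_moves(
  slide=[
    [-0.2,-0.4,0],
    [-0.2,-0.45,0],
    [-0.2,-0.45,0],
    [-0.2,-0.45,0],
    [-0.2,-0.45,0],
    [-0.2,-0.45,0],
    [-0.2,-0.45,0],
    [-0.2,-0.45,0],
  ],
  turn=[
    [0,0,0],
    [0,0,0],
    [0,0,0],
    [0,0,0],
    [0,0,0],
    [0,0,0],
    [0,0,0],
    [0,0,0],
  ],
  jaw=[0,0,0,0,0,0,0,0],
)

```text
time_s: 30.05
tcp_pos: [0.4896, 0.3532, 0.2368]
eef_rot: [179.9, 0.1, 0.0]
contact_force: [1.1, 0.3, -0.2]
gripper_width: 0.0874
```

apply_moves(
  slide=[
    [-0.2,-0.45,0],
    [-0.2,-0.45,0],
    [-0.2,-0.45,0],
    [-0.2,-0.45,0],
    [-0.2,-0.45,0],
    [-0.2,-0.45,0],
    [0,0,0],
    [0,0,0],
  ],
  turn=[
    [0,0,0],
    [0,0,0],
    [0,0,0],
    [0,0,0],
    [0,0,0],
    [0,0,0],
    [0,0,0],
    [0,0,0],
  ],
  jaw=[0,0,0,0,0,0,0,0],
)

```text
time_s: 30.85
tcp_pos: [0.3699, 0.6223, 0.2353]
eef_rot: [179.8, 0.1, 0.1]
contact_force: [-0.1, 0.1, 0.3]
gripper_width: 0.0875
```

```bash
cat > chk.py <<'E'
from plant import r
from h import *
for n in("top","scene"):
    c=r.capture(n); cv2.imwrite(f"pics/{n}F.png",c["pixels"])
    if n=="top": t=c; p=c["pixels"][150:320,100:520]; cv2.imwrite("pics/topFc.png",cv2.resize(p,(798,323),interpolation=cv2.INTER_CUBIC))
print(r.get_state()["tcp_pos"])
for col in("red","blue"):
    for s,m in blobs(t,col):
        if 100<s[0]<540 and 140<s[1]<400:
            ys,xs=np.nonzero(m); rc=cv2.minAreaRect((ray(t,np.c_[xs,ys],.06)[:,:2]*1000).astype(np.float32)); print(col,s,np.round(rc[0],1),np.round(rc[1],1))
# tops of seated pipes from depth: points 60..80mm high near fixtures
for c,n in((t,"top"),(c,"scene")):
    d=c["depth"]; v,u=np.nonzero(d>0); z=d[v,u]; P=np.c_[(u-c["cx"])/c["fx"]*z,(v-c["cy"])/c["fy"]*z,z]
    R=cv2.Rodrigues(np.array(c["rvec"],float))[0]; W=(P-np.array(c["tvec"],float).reshape(3))@R
    for k,q in dict(red=(.623,-.214),yellow=(.4555,-.156),green=(.650,-.003),blue=(.638,.2345)).items():
        w=W[np.hypot(W[:,0]-q[0],W[:,1]-q[1])<.045]; a=w[w[:,2]>.063]
        print(n,k,"max z",np.percentile(w[:,2],98).round(4),"n",len(a), "rim ctr-fix mm",((circ(a)[0]-q)*1000).round(1) if len(a)>4 else None)
E
python3 chk.py
```

```text
[0.37123508 0.62110969 0.23686705]
red [ 378  176   39   38 1005] [ 613.6 -206.8] [89.7 91.5]
red [175 282  24  24 276] [377.3 287.4] [47.  45.8]
blue [197 170  37  36 854] [628.3 226.7] [84.4 85.3]
blue [299 240  21  21 157] [480.1   3.3] [41.7 41.6]
top red max z 0.0715 n 108 rim ctr-fix mm [-0.5  0.6]
top yellow max z 0.0724 n 104 rim ctr-fix mm [-0.8  0.1]
top green max z 0.0716 n 102 rim ctr-fix mm [-1.3 -0.2]
top blue max z 0.0719 n 114 rim ctr-fix mm [-2.8  0.4]
scene red max z 0.0698 n 180 rim ctr-fix mm [-2.2  0.5]
scene yellow max z 0.0701 n 140 rim ctr-fix mm [ 1.6 -0.1]
scene green max z 0.0703 n 223 rim ctr-fix mm [ 1.1 -0.7]
scene blue max z 0.0702 n 273 rim ctr-fix mm [-0.6  1.6]
```

View pics/topFc.png

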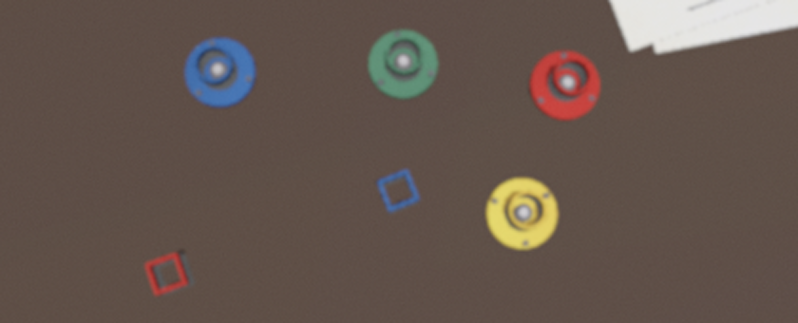

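View pics/sceneF.png

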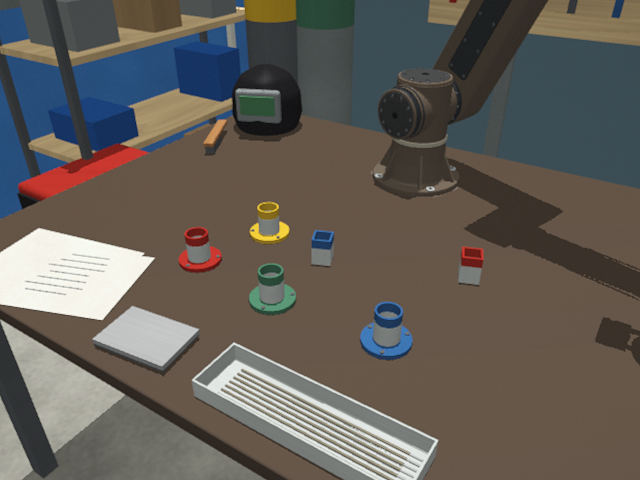

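Both views show all four pipes upright on discs of their own colour: scene red (197,245), yellow (268,218), green (271,287), blue (388,324). The squares are in their starting places, and the arm is clear. Handing in.

```bash
python3 -c "
from plant import r
print(r.close_job())"
```

```text
the job is handed in; nothing more can be done
None
```

I moved all four round pipes onto the fixtures of their own colour, upright with the painted end up, and handed the job in at about 31 s of the 112 s allowed. The hand-in reports no verdict.

- **Pipes:** In the last depth check the pipe tops read about 70 mm high from the scene camera and 71.5–72.4 mm from the top camera; a pipe flat on its disc should read 70 mm. Pipe axes were within about 3 mm of the plugs, against 11 mm allowed.
- **Camera disagreement:** The two cameras differed by up to about 2.5 mm on the axis positions, and by 2 mm in height. I put that down to the 2 mm calibration limit.
- **Square tubes:** In the top camera, both read within 1 mm of where they started.
- **Robot:** The gripper is open, holds nothing and is parked well clear of the work.
- **Gripper reading:** It showed 46–48 mm on the 48 mm pipes. All four grasps held.

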